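# Trace a bumper rail from end to end

### The job

Test the sprung bumper rail on the bench: put a fingertip on its green end and press it down lightly, then run the fingertip along the curve over the three white bands to the red end, keeping the rail pressed part-way down all the way without lifting off and never pushing it down to its stop. Then let it spring back up and take the hand away; leave everything else where it is, and pick nothing up.

Things in the scene. Friction and masses are not known exactly. Their poses are not given: they have to be found in the camera images.
- bump_base: Fixed aluminium test plate, 155 (x) x 250 (y) x 10 mm, lying on the bench in any yaw; origin at the centre of its underside, z up. On springs it carries a flat-topped, bow-shaped bumper rail, 22 mm wide, coloured green, black and red, its top level and 70 mm above the bench at rest, its underside 48 mm. A grey box 31 mm high stands on the plate inside the bow, at x = -60 mm, y = 0
- bump_rail (a joint): How far the rail is pressed straight down, in m: 0 at rest, 0.010 at its hard stop. It sinks level, as one piece, wherever it is pressed, and springs back by itself. It starts to move at about 1 N and takes 0.7 N more per mm, about 8 N at the stop. Its switch is tripped from 0.0015 up
- green_end (a point): Point on the rail's centre line at the height of its top at rest (does not go down with it): the middle of the green end section of the rail (the green is about 40 mm long plus a rounded tip), 55 degrees round the arc from the middle band
- band_1 (a point): Point on the rail's centre line at the height of its top at rest (does not go down with it): the middle of the first white band across the rail, counted from the green end, 28 degrees from the middle band
- band_2 (a point): Point on the rail's centre line at the height of its top at rest (does not go down with it): the middle of the second, middle white band across the rail
- band_3 (a point): Point on the rail's centre line at the height of its top at rest (does not go down with it): the middle of the third white band, nearest the red end, 28 degrees from the middle band
- red_end (a point): Point on the rail's centre line at the height of its top at rest (does not go down with it): the middle of the red end section of the rail (the red is about 40 mm long plus a rounded tip), 55 degrees round the arc from the middle band
- arc_centre (a point): Centre of the arc that the rail's centre line follows in plan (radius 110 mm, 65 degrees to either side of the middle band, plus rounded tips), at the height of the rail's top at rest; its x points to the middle band, y to the side of the red end, z up
- nut: Loose steel hexagon nut, 34x30x16 mm, lying flat on the test plate inside the bow; origin at the centre of its underside; to be left alone
- roller: Loose light grey steel roller, 33 mm across, 38 mm high, standing on the test plate inside the bow; origin at the centre of its underside; to be left alone
- bolt_m12: Loose black bolt, 68x22x20 mm; origin at the centre of its underside; to be left alone
- screwdriver: Loose red-handled screwdriver, 226x30x30 mm; origin at the centre of its underside; to be left alone
- paste_jar: Loose white jar with a blue lid, 56 mm across, 70 mm high; origin at the centre of its underside; to be left alone
- tape_measure: Loose yellow tape measure, 60x70x36 mm; origin at the centre of its underside; to be left alone

How it is judged:
By the outcome, as a careful person would: the job done as asked, in the order asked, and still so for the second after the job is handed in, with the robot touching nothing.
It also fails if it takes over 42 s, if anything falls off the work surface, if the arm or the gripper's body presses on something with over 40 N, if the wrist force passes 120 N, or if a joint passes its speed limit or range.

### The arm

A 7-joint arm with a two-finger parallel gripper is mounted at the origin on a cart in front of the work surface, level with it; the furniture and walls round the work are solid. World frame = base frame: x ahead of the robot, y to its left, z up, the work surface at z = 0. Lengths are in m, angles in degrees, forces in N, time in s.
With the tool pointing down it reaches from about 0.425 to 1.025 m from the base axis. Payload 9.4 kg.
Tool frame: the origin (TCP) lies midway between the tips of the shut fingers; the grasp point (between the pads) lies 19 mm behind it; x points along the fingers, y is the direction in which the jaws open and shut, and the axes are right-handed (so a half turn about x gives the same grasp; the last joint's range is limited). The gripper opens to 85 mm and grips with 20 to 120 N. Pads are 22 mm wide; open, the fingers measure 114 mm over their backs; the gripper's body (76 mm by 85 mm) begins 54 mm behind the grasp point. The pads swing forward as they close: fully open they stand 13 mm farther back than shut.
Start: joints at [-78.077, 34.337, -0.143, 91.639, 0.103, 54.024, -4.572], TCP at [0.204, 0.696, 0.231] pointing down, gripper open.
Joint ranges: [-147.43, 147.43], [-19.82, 112.94], [-74.19, 73.91], [6.32, 146.72], [-59.91, 239.91], [6.04, 106.73], [-150.56, 150.56]. Speed limits (degrees/s): [127.2, 127.2, 172.46, 172.46, 180, 180, 180].

### API

Orientations are given as a 3x3 rotation matrix whose columns are the frame's x, y, z axes.
In Python, from rig import r gives the robot as it stands. The module is installed in compiled form; this text tells all that it offers.
- The arm moves only by the shell command python3 -m inch 'ROWS' [FORCE]. ROWS is JSON, one flat list of numbers, 7 for each row, row after row: the opening, from -1 (shut) to 1 (fully open), then the shift along the tool's x, y, z in mm, then the turn, a rotation vector about the tool's x, y, z in degrees. A call has 1 to 8 rows; each row is the pose to reach, as a shift and turn from the pose commanded when the call began, along the tool's axes at that moment; what a row does not reach only later rows make up. A row lasts 1/10 s, in which the tool goes at most 50 mm and 8.59 degrees, less where a joint would pass 70% of its speed; a pose out of reach is approached as far as the arm can. A call with a gripper value outside its range is refused whole. The fingers move at their own pace and stop on an object; FORCE is the grip in N (left out, the last holds). Time passes only in rows, so rows that repeat a pose let the fingers close. It gives the time, the measured TCP pose, the force and the opening at its end, in the units of the state.
- r.read_state(): the state, without advancing time (a new reading comes with each control period).
- r.read_camera(name): name is "scene" or "top"; returns the picture (400x640x3 uint8, red, green, blue); there is no depth.
- r.camera_info(name): a dict with "mtx" (3x3 intrinsics, pixels), "D" ([k1, k2, p1, p2, k3] as OpenCV has them; the pictures are not rectified), "camera_from_world" (4x4, takes a point from world to camera coordinates). Camera axes: x right, y down, z forward; pixel columns grow to the right and rows downward; lengths in m; the calibration is good to about 2 mm. A picture is of the moment at which its call begins. camera_info takes no time and is no camera call.
- r.job_done(): hands the job in, once; it reports no verdict.
The state is a dict: "time": time; "qpos": joint angles; "joint_velocities": joint speeds; "joint_torque": joint torques, N m; "position": TCP position; "ee_rot": TCP orientation; "contact_force": force on the tool from outside, world axes, zero at the start; "torque": the same for the moment, N m; "opening": finger opening in m.
Only numpy, scipy, OpenCV 4.12 (cv2) and the standard library are available. Lean on these libraries where they do the work, as an engineer would, in place of code of your own. Each camera call takes 0.05 s, during which the arm holds its last target.

## Working session

There is one attempt and no reset: what is moved stays moved. The work goes in short steps, Python scripts to look and compute and a shell command to move; the robot and the scene stay as the last step left them, time stands still between calls to the robot, and variables do not carry over. Pictures are saved under pics/ and viewed, and the job is handed in when it is done.

```bash
mkdir -p pics; ls
python3 - <<'E'
from rig import r
import cv2
s=r.read_state()
print({k:s[k] for k in s})
for n in("scene","top"):
    im=r.read_camera(n); cv2.imwrite(f"pics/{n}0.png",im[:,:,::-1]); print(n,r.camera_info(n))
E
```

```text
pics
{'time': 0.0, 'qpos': array([-78.07687742,  34.38227875,  -0.14542892,  91.6821554 ,
         0.10193257,  54.02345559,  -4.57164841]), 'joint_velocities': array([-0.06396167,  0.03190867, -0.15215775, -0.03207042, -0.05323419,
       -0.10422548, -0.13581186]), 'joint_torque': array([ 9.65825420e-04, -7.76444435e+01,  1.56559914e+00, -2.58007693e+01,
        1.23962515e-02,  9.10182571e-03,  1.83510082e-05]), 'position': array([0.20357767, 0.69533002, 0.23043761]), 'ee_rot': array([[-3.07083893e-04,  2.80913442e-01,  9.59733059e-01],
       [-1.50062467e-03,  9.59731894e-01, -2.80913581e-01],
       [-9.99998827e-01, -1.52646314e-03,  1.26827434e-04]]), 'contact_force': array([-0.41632284, -0.62714679, -0.0885006 ]), 'torque': array([ 0.04625826,  0.02706339, -0.00141157]), 'opening': 0.08546770260554576}
scene {'mtx': array([[397.30843267,   0.        , 320.20107465],
       [  0.        , 397.30843267, 199.98389793],
       [  0.        ,   0.        ,   1.        ]]), 'D': array([-0.07005485,  0.        ,  0.        ,  0.        ,  0.        ]), 'camera_from_world': array([[ 0.86523963, -0.50132457, -0.00583535, -0.4834839 ],
       [-0.34233154, -0.58224891, -0.73742479,  0.25269206],
       [ 0.36629155,  0.64004678, -0.67540405,  1.04115618],
       [ 0.        ,  0.        ,  0.        ,  1.        ]])}
top {'mtx': array([[409.20092361,   0.        , 323.74823377],
       [  0.        , 409.20092361, 207.38630226],
       [  0.        ,   0.        ,   1.        ]]), 'D': array([-0.03234466,  0.        ,  0.        ,  0.        ,  0.        ]), 'camera_from_world': array([[ 7.09971802e-05, -9.99966565e-01,  8.17705927e-03,
        -1.74580738e-02],
       [-9.83175245e-01, -1.56346130e-03, -1.82658129e-01,
         5.55890265e-01],
       [ 1.82664807e-01, -8.02651405e-03, -9.83142484e-01,
         1.42510625e+00],
       [ 0.00000000e+00,  0.00000000e+00,  0.00000000e+00,
         1.00000000e+00]])}
```

View pics/scene0.png

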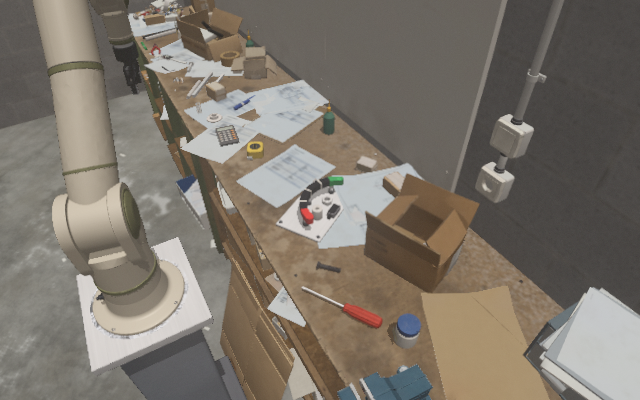

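View pics/top0.png

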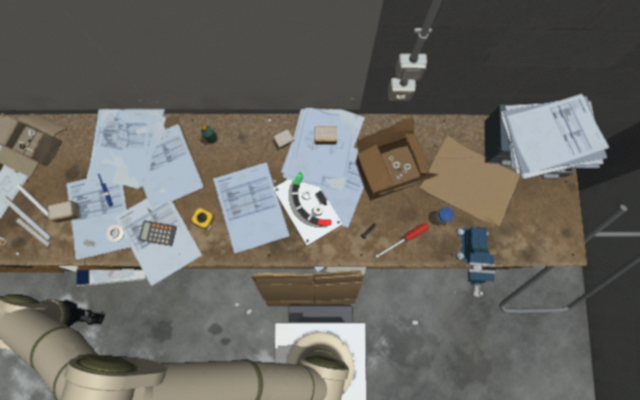

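Run:
```python
import cv2
a=cv2.imread("pics/scene0.png")[165:245,265:355]; b=cv2.imread("pics/top0.png")[165:250,265:350]
cv2.imwrite("pics/sc_z.png",cv2.resize(a,None,fx=7,fy=7,interpolation=cv2.INTER_CUBIC))
cv2.imwrite("pics/tp_z.png",cv2.resize(b,None,fx=7,fy=7,interpolation=cv2.INTER_CUBIC))
```

```text
(no output)
```

View pics/sc_z.png

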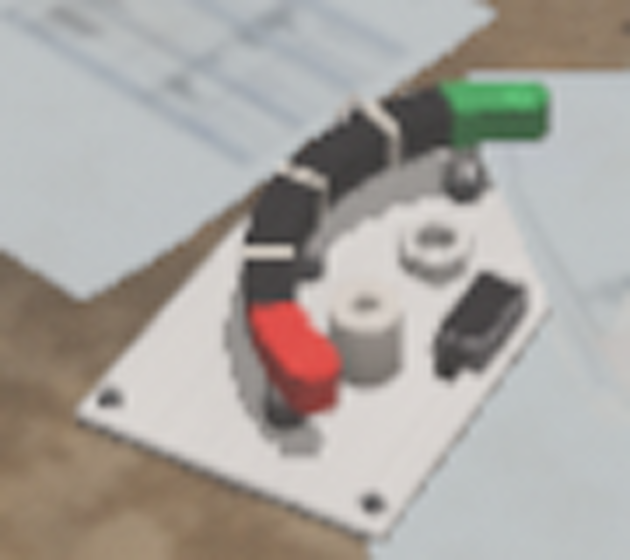

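View pics/tp_z.png

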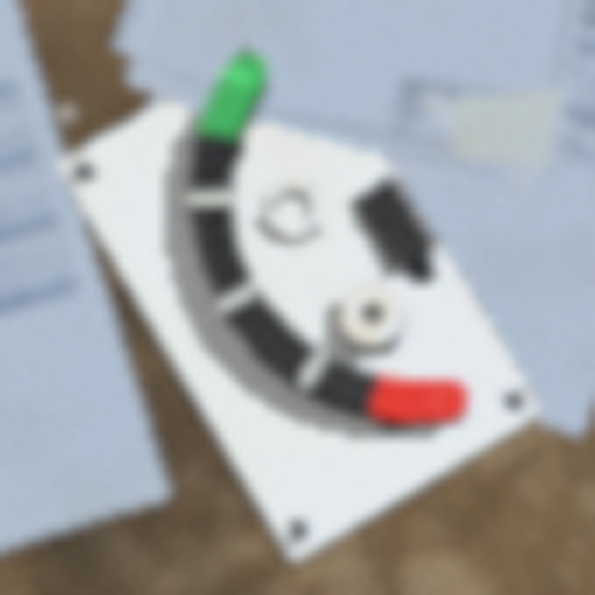

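```bash
cat > h.py <<'E'
import numpy as np,cv2
from rig import r
def ray(n,uv,z):
    c=r.camera_info(n);T=c["camera_from_world"];R=T[:3,:3];o=-R.T@T[:3,3]
    p=cv2.undistortPoints(np.array(uv,float).reshape(-1,1,2),c["mtx"],c["D"])[:,0]
    d=np.c_[p,np.ones(len(p))]@R
    return o+d*((z-o[2])/d[:,2])[:,None]
def proj(n,P):
    c=r.camera_info(n);T=c["camera_from_world"]
    return cv2.projectPoints(np.array(P,float),cv2.Rodrigues(T[:3,:3])[0],T[:3,3],c["mtx"],c["D"])[0][:,0]
E
python3 - <<'E'
from h import *
from scipy.optimize import least_squares
pts={}
zt=lambda L:(np.array(L)+.5)/7-.5
bt=zt([(209,198),(238,295),(313,367)])+[265,165]
bs=zt([(378,115),(305,177),(269,250)])+[265,165]   # rough centre of band tops
for n,b in(("top",bt),("scene",bs)):
    im=cv2.imread(f"pics/{n}0.png").astype(float)
    sub=np.zeros(im.shape[:2],bool);sub[165:245,265:355]=1
    B,G,R=im[...,0],im[...,1],im[...,2]
    res=[]
    for nm,m in(("g",(G-np.maximum(R,B)>40)&sub),("r",(R-np.maximum(G,B)>60)&sub)):
        v=(im.max(2)); t=np.percentile(v[m],60)
        mt=m&(v>0.85*t)
        y,x=np.nonzero(mt); res.append((x.mean(),y.mean())); print(n,nm,m.sum(),mt.sum(),res[-1])
    P=ray(n,[res[0],*b,res[1]],.07)[:,:2]; print(np.round(P,4))
    def f(p,P=P):
        a=p[2]+np.radians([28,0,-28])  # green side sign s
        return None
    # model: band angles, arc_centre x->band2, y-> red side
    def fun(p):
        a=p[2]+np.radians([-28,0,28]); return (np.c_[p[0]+.11*np.cos(a),p[1]+.11*np.sin(a)]-P[1:4]).ravel()
    s=least_squares(fun,[.6,0,np.radians(135)])
    print("bands",s.x,np.degrees(s.x[2]),np.round(s.fun*1000,1))
    c=s.x[:2]
    for q in (P[0],P[4]): d=q-c; print("end r,ang",np.hypot(*d),np.degrees(np.arctan2(d[1],d[0])-s.x[2]))
E
```

```text
top g 64 60 (np.float64(298.06666666666666), np.float64(178.2))
top r 86 71 (np.float64(324.7464788732394), np.float64(221.46478873239437))
[[ 0.6594  0.0758]
 [ 0.6052  0.0882]
 [ 0.5547  0.0728]
 [ 0.5177  0.0344]
 [ 0.5018 -0.0204]]
bands [ 0.61227383 -0.02126618  2.12150297] 121.5531661835781 [ 0.2  0.3 -0.  -0.3 -0.2  0.1]
end r,ang 0.10792896268547847 -57.44019346201217
end r,ang 0.11052304060163338 57.98925129773996
scene g 55 46 (np.float64(335.32608695652175), np.float64(178.2608695652174))
scene r 121 80 (np.float64(306.9125), np.float64(213.2))
[[ 0.6608  0.0776]
 [ 0.6071  0.0931]
 [ 0.5574  0.0721]
 [ 0.5206  0.0377]
 [ 0.5039 -0.0176]]
bands [ 0.61664547 -0.0176292   2.14324142] 122.79868758633653 [ 0.3 -1.1 -0.3  2.7  0.  -1.6]
end r,ang 0.10495091763767214 -57.67357856279067
end r,ang 0.1127277871281971 -302.7977764724471
```

```bash
cat >> h.py <<'E'
C=np.array([.6125,-.0207]);YAW=121.7
def arc(t,z):
    a=np.radians(YAW+t);return np.array([C[0]+.11*np.cos(a),C[1]+.11*np.sin(a),z])
def shift(P):
    s=r.read_state();return np.round((np.array(P)-s["position"])@s["ee_rot"]*1000,1)
E
python3 - <<'E'
from h import *
print(arc(-55,.07),shift(arc(-55,.12)))
E
```

```text
[0.65601001 0.0803291  0.07      ] [ 111.2 -463.1  607. ]
```

```bash
python3 -m inch '[-1,0,-29,38,0,0,0, -1,0,-58,76,0,0,0, -1,0,-87,114,0,0,0, -1,0,-116,152,0,0,0, -1,0,-145,190,0,0,0, -1,0,-174,228,0,0,0, -1,0,-203,266,0,0,0, -1,0,-232,304,0,0,0]' 40; python3 -c "
from h import *
print(shift(arc(-55,.12)),r.read_state()['qpos'])"
```

```text
time: 0.9
position: [0.431, 0.386, 0.2312]
ee_rot: [[-0.0, 0.281, 0.96], [-0.0, 0.96, -0.281], [-1.0, -0.0, -0.0]]
contact_force: [0.9, -0.3, -0.2]
opening: 0.0003
[ 111.2 -230.1  301.7] [-4.74228307e+01  2.42757004e+01 -5.38391749e-02  1.11233049e+02
  3.63753871e-02  4.45062750e+01  2.61940784e+01]
```

```bash
python3 -m inch '[-1,0,-29,38,0,0,0, -1,0,-58,76,0,0,0, -1,0,-87,114,0,0,0, -1,10,-116,152,0,0,0, -1,30,-145,190,0,0,0, -1,55,-174,228,0,0,0, -1,80,-203,266,0,0,0, -1,90,-230,302,0,0,0]'; python3 -m inch '[-1,0,0,0,0,0,0,-1,0,0,0,0,0,0]'; python3 -c "
from h import *
print(shift(arc(-55,.085)),r.read_state()['qpos'],r.read_state()['contact_force'])
for n in ('top','scene'):
    im=r.read_camera(n)[:,:,::-1]; im=np.ascontiguousarray(im[150:250,260:360])
    cv2.imwrite(f'pics/{n}1.png',cv2.resize(im,None,fx=6,fy=6,interpolation=cv2.INTER_CUBIC))
"
```

```text
time: 1.7
position: [0.652, 0.0853, 0.1405]
ee_rot: [[-0.003, 0.28, 0.96], [-0.0, 0.96, -0.28], [-1.0, -0.001, -0.003]]
contact_force: [0.6, 1.3, -0.3]
opening: 0.0001
time: 1.9
position: [0.6523, 0.0847, 0.1416]
ee_rot: [[-0.002, 0.284, 0.959], [-0.001, 0.959, -0.284], [-1.0, -0.001, -0.001]]
contact_force: [-0.6, 0.1, 0.5]
opening: -0.0001
[56.6 -3.   4.9] [-12.63142457  35.48804078   0.44302143 105.19654131  -0.3804245
  39.41514254  61.53607394] [-0.59283224  0.1107091   0.54847855]
```

View pics/scene1.png

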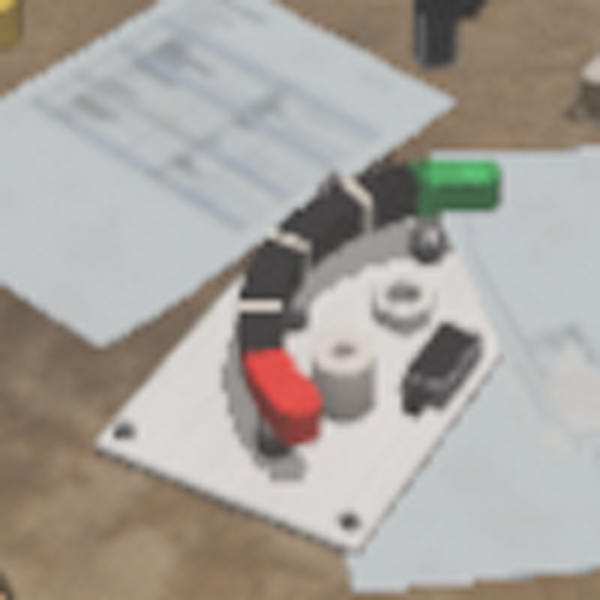

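View pics/top1.png

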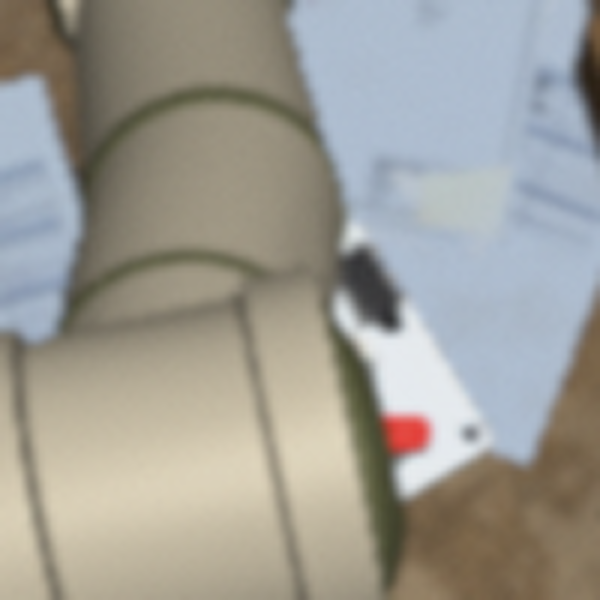

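```bash
python3 -c "
from h import *
print((proj('scene',[[.6523,.0847,.1416]])-[260,150])*6, r.read_state()['time'])"
python3 -m inch '[-1,12,-1,3,0,0,0, -1,30,-2,5,0,0,0, -1,45,-3,5,0,0,0, -1,57,-3,5,0,0,0, -1,57,-3,5,0,0,0, -1,57,-3,5,0,0,0]'; python3 -c "
from h import *
print(shift(arc(-55,.075)),r.read_state()['contact_force'])
im=r.read_camera('scene')[:,:,::-1]; im=np.ascontiguousarray(im[150:250,260:360])
cv2.imwrite(f'pics/scene2.png',cv2.resize(im,None,fx=6,fy=6,interpolation=cv2.INTER_CUBIC))
print(shift(arc(-55,.075)),r.read_state()['contact_force'],r.read_state()['position'])
print((proj('scene',[r.read_state()['position']])-[260,150])*6)
"
```

```text
[[433.55829137  60.77829649]] 2.0
time: 2.6
position: [0.6561, 0.0824, 0.0855]
ee_rot: [[-0.001, 0.281, 0.96], [-0.0, 0.96, -0.281], [-1.0, -0.0, -0.0]]
contact_force: [-0.3, -0.2, 0.3]
opening: 0.0001
[10.5 -2.   0.5] [-0.33539443 -0.2221812   0.25622674]
[11.  -2.1  0.1] [ 0.56992027 -0.15183671  0.53683842] [0.65649618 0.08237738 0.08604312]
[[441.01432141 144.06620056]]
```

View pics/scene2.png

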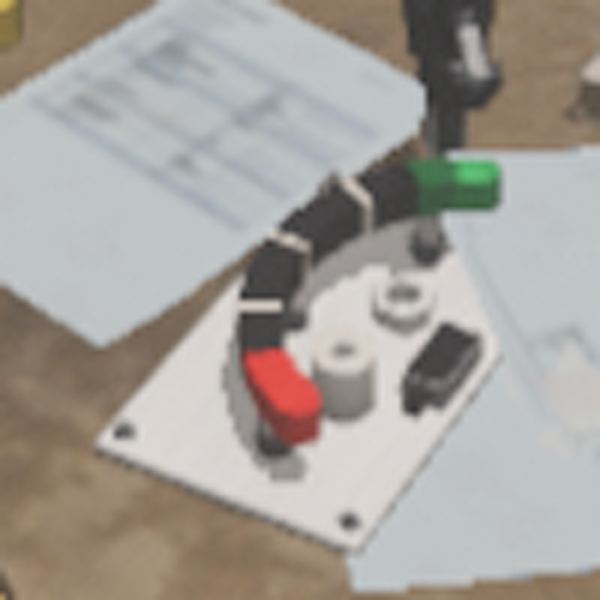

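```bash
python3 -m inch '[-1,6,-2,0,0,0,0, -1,11,-2,0,0,0,0, -1,14,-2,0,0,0,0, -1,16,-2,0,0,0,0, -1,17.5,-2,0,0,0,0,-1,17.5,-2,0,0,0,0,-1,17.5,-2,0,0,0,0]'; python3 -c "
from h import *
for i in range(1):
    im=r.read_camera('scene')[:,:,::-1]; s=r.read_state();print(s['position'],s['contact_force'])
im=np.ascontiguousarray(im[150:250,260:360])
cv2.imwrite(f'pics/scene3.png',cv2.resize(im,None,fx=6,fy=6,interpolation=cv2.INTER_CUBIC))
print(shift(arc(-55,.0655)))
"
```

```text
time: 3.35
position: [0.6556, 0.0801, 0.0684]
ee_rot: [[-0.0, 0.281, 0.96], [-0.0, 0.96, -0.281], [-1.0, -0.0, -0.0]]
contact_force: [-0.8, -0.1, 2.0]
opening: 0.0002
[0.6556031  0.08012437 0.06839868] [-0.98905323  0.29761376  2.04631076]
[2.9 0.3 0.3]
```

View pics/scene3.png

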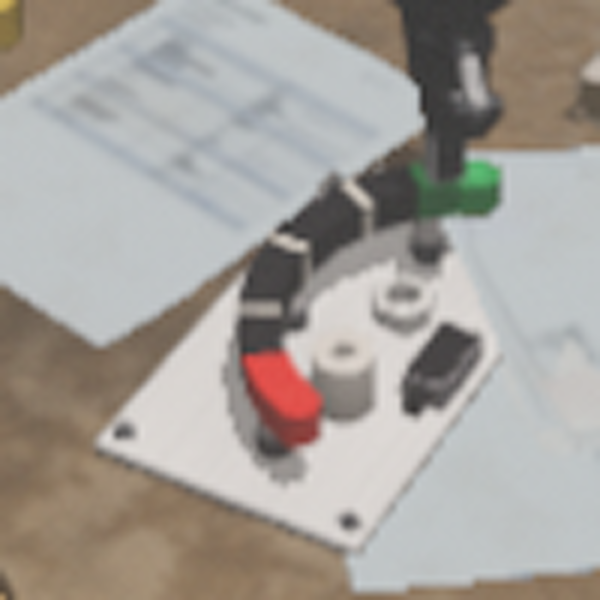

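```bash
python3 -m inch '[-1,1.5,0,0,0,0,0,-1,3,0,0,0,0,0,-1,3,0,0,0,0,0]'; python3 -c "
from h import *
s=r.read_state();print(s['position'],s['contact_force'],shift(arc(-55,.0655)))
R=np.array([[.281,.96],[.96,-.281]])
t=np.arange(-55,0,2.75)
for i in range(5):
  for k in range(1,9): print(round(-55+22*i+2.75*k,2),np.round((arc(-55+22*i+2.75*k,0)-arc(-55+22*i,0))[:2]@R*1000,1))
"
```

```text
time: 3.7
position: [0.6557, 0.0802, 0.0652]
ee_rot: [[-0.0, 0.281, 0.96], [-0.0, 0.96, -0.281], [-1.0, -0.0, -0.0]]
contact_force: [-2.2, -0.8, 4.6]
opening: -0.0003
[0.65566698 0.08016307 0.06518267] [-2.17511394 -0.83636191  4.62155767] [-0.3  0.3  0.3]
-52.25 [ 0.5 -5.3]
-49.5 [  0.8 -10.5]
-46.75 [  0.8 -15.8]
-44.0 [  0.5 -21.1]
-41.25 [  0.1 -26.3]
-38.5 [ -0.7 -31.6]
-35.75 [ -1.7 -36.8]
-33.0 [ -2.9 -41.9]
-30.25 [-1.5 -5.1]
-27.5 [ -3.2 -10.1]
-24.75 [ -5.2 -15. ]
-22.0 [ -7.4 -19.8]
-19.25 [ -9.8 -24.4]
-16.5 [-12.5 -29. ]
-13.75 [-15.3 -33.4]
-11.0 [-18.4 -37.7]
-8.25 [-3.3 -4.1]
-5.5 [-6.8 -8.1]
-2.75 [-10.4 -11.9]
0.0 [-14.3 -15.5]
2.75 [-18.3 -19. ]
5.5 [-22.4 -22.2]
8.25 [-26.8 -25.3]
11.0 [-31.2 -28.1]
13.75 [-4.6 -2.6]
16.5 [-9.3 -5. ]
19.25 [-14.1  -7.2]
22.0 [-19.   -9.1]
24.75 [-24.  -10.8]
27.5 [-29.1 -12.2]
30.25 [-34.3 -13.4]
33.0 [-39.5 -14.4]
35.75 [-5.2 -0.7]
38.5 [-10.5  -1.1]
41.25 [-15.8  -1.3]
44.0 [-21.1  -1.3]
46.75 [-26.3  -1. ]
49.5 [-31.6  -0.4]
52.25 [-36.8   0.4]
55.0 [-42.    1.5]
```

```bash
python3 -m inch '[-1,0,0.5,-5.3,0,0,0, -1,0,0.8,-10.5,0,0,0, -1,0,0.8,-15.8,0,0,0, -1,0,0.5,-21.1,0,0,0]'; python3 -c "
from h import *
s=r.read_state();print(s['position'],s['contact_force'],shift(arc(-44,.0652)))
im=r.read_camera('scene')[:,:,::-1]; print(shift(arc(-44,.0652)))
im=np.ascontiguousarray(im[150:250,260:360])
cv2.imwrite(f'pics/scene4.png',cv2.resize(im,None,fx=6,fy=6,interpolation=cv2.INTER_CUBIC))
R=np.array([[.281,.96],[.96,-.281]])
for k in range(1,9): print(np.round((arc(-44+2.75*k,0)-arc(-44,0))[:2]@R*1000,1))
"
```

```text
time: 4.1
position: [0.6357, 0.0871, 0.0656]
ee_rot: [[0.001, 0.281, 0.96], [0.0, 0.96, -0.281], [-1.0, 0.001, 0.001]]
contact_force: [3.3, -1.8, 3.5]
opening: -0.0
[0.63569057 0.08705418 0.06555855] [ 3.27633814 -1.78757298  3.48761812] [ 0.4 -0.2  0.3]
[ 0.2 -0.1  1.4]
[-0.5 -5.3]
[ -1.2 -10.5]
[ -2.2 -15.7]
[ -3.5 -20.8]
[ -5.  -25.9]
[ -6.7 -30.9]
[ -8.7 -35.8]
[-10.9 -40.6]
```

View pics/scene4.png

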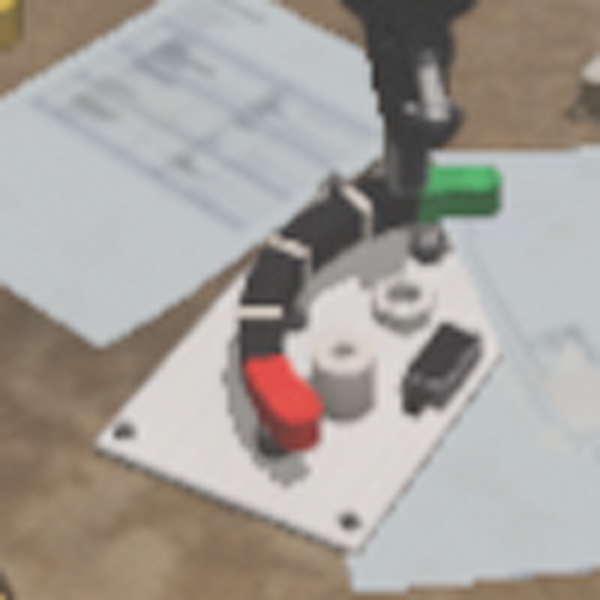

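```bash
python3 -m inch '[-1,0.2,-0.5,-5.3,0,0,0, -1,0.2,-1.2,-10.5,0,0,0, -1,0.2,-2.2,-15.7,0,0,0, -1,0.2,-3.5,-20.8,0,0,0, -1,0.2,-5,-25.9,0,0,0, -1,0.2,-6.7,-30.9,0,0,0, -1,0.2,-8.7,-35.8,0,0,0, -1,0.2,-10.9,-40.6,0,0,0]'; python3 -c "
from h import *
s=r.read_state();print(s['position'],s['contact_force'],shift(arc(-22,.0652)))
R=np.array([[.281,.96],[.96,-.281]])
for a in (-22,0,22):
  print()
  for k in range(1,9): print(np.round((arc(a+2.75*k,0)-arc(a,0))[:2]@R*1000,1))
"
```

```text
time: 4.95
position: [0.5932, 0.0877, 0.0651]
ee_rot: [[0.0, 0.281, 0.96], [0.0, 0.96, -0.281], [-1.0, 0.0, 0.0]]
contact_force: [2.9, 0.3, 4.8]
opening: 0.0001
[0.59316739 0.08766484 0.06506007] [2.88095575 0.29004285 4.84611892] [-0.1  0.3  0.7]

[-2.4 -4.7]
[-5.1 -9.3]
[ -7.9 -13.7]
[-11. -18.]
[-14.3 -22.1]
[-17.8 -26.1]
[-21.4 -29.9]
[-25.3 -33.5]

[-4.  -3.4]
[-8.2 -6.7]
[-12.5  -9.7]
[-17.  -12.5]
[-21.5 -15.2]
[-26.3 -17.5]
[-31.1 -19.7]
[-36.  -21.6]

[-5.  -1.7]
[-10.1  -3.1]
[-15.2  -4.3]
[-20.4  -5.3]
[-25.7  -6. ]
[-30.9  -6.4]
[-36.2  -6.6]
[-41.5  -6.6]
```

```bash
python3 -m inch '[-1,0,-2.4,-4.7,0,0,0, -1,0,-5.1,-9.3,0,0,0, -1,0,-7.9,-13.7,0,0,0, -1,0,-11,-18,0,0,0, -1,0,-14.3,-22.1,0,0,0, -1,0,-17.8,-26.1,0,0,0, -1,0,-21.4,-29.9,0,0,0, -1,0,-25.3,-33.5,0,0,0]'; python3 -c "
from h import *
s=r.read_state();print(s['contact_force'],shift(arc(0,.0652)))
im=r.read_camera('scene')[:,:,::-1]; print(shift(arc(0,.0652)))
im=np.ascontiguousarray(im[150:250,260:360])
cv2.imwrite(f'pics/scene5.png',cv2.resize(im,None,fx=6,fy=6,interpolation=cv2.INTER_CUBIC))
"
```

```text
time: 5.75
position: [0.5539, 0.0726, 0.065]
ee_rot: [[-0.0, 0.281, 0.96], [0.0, 0.96, -0.281], [-1.0, 0.0, -0.0]]
contact_force: [2.4, 1.9, 4.6]
opening: 0.0004
[2.38493188 1.86459287 4.61685208] [-0.2  0.5  0.7]
[-0.2  1.4  1.4]
```

View pics/scene5.png

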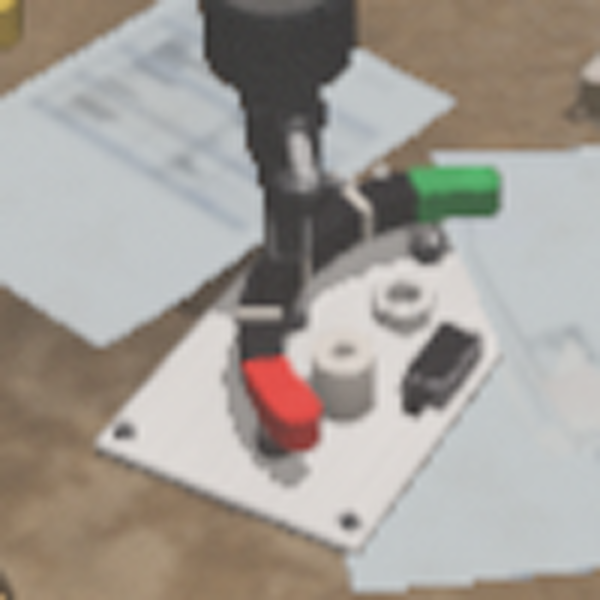

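```bash
python3 -m inch '[-1,0,-4,-3.4,0,0,0, -1,0,-8.2,-6.7,0,0,0, -1,0,-12.5,-9.7,0,0,0, -1,0,-17,-12.5,0,0,0, -1,0,-21.5,-15.2,0,0,0, -1,0,-26.3,-17.5,0,0,0, -1,0,-31.1,-19.7,0,0,0, -1,0,-36,-21.6,0,0,0]'; python3 -c "
from h import *
s=r.read_state();print(s['contact_force'],shift(arc(22,.0652)))
"
```

```text
time: 6.6
position: [0.5231, 0.0439, 0.065]
ee_rot: [[-0.0, 0.281, 0.96], [0.0, 0.96, -0.281], [-1.0, -0.0, -0.0]]
contact_force: [2.4, 2.2, 4.4]
opening: 0.0001
[2.3776753  2.18502767 4.41089084] [-0.2  0.7  0.6]
```

```bash
python3 -m inch '[-1,0,-5,-1.7,0,0,0, -1,0,-10.1,-3.1,0,0,0, -1,0,-15.2,-4.3,0,0,0, -1,0,-20.4,-5.3,0,0,0, -1,0,-25.7,-6,0,0,0, -1,0,-30.9,-6.4,0,0,0, -1,0,-36.2,-6.6,0,0,0, -1,0,-41.5,-6.6,0,0,0]'; python3 -c "
from h import *
s=r.read_state();print(s['contact_force'],shift(arc(44,.0652)))
im=r.read_camera('scene')[:,:,::-1]; print(shift(arc(55,.0652)))
im=np.ascontiguousarray(im[150:250,260:360])
cv2.imwrite(f'pics/scene6.png',cv2.resize(im,None,fx=6,fy=6,interpolation=cv2.INTER_CUBIC))
R=np.array([[.281,.96],[.96,-.281]])
for k in range(1,5): print(np.round((arc(44+2.75*k,0)-arc(44,0))[:2]@R*1000,1))
"
```

```text
time: 7.4
position: [0.5052, 0.0058, 0.065]
ee_rot: [[-0.0, 0.281, 0.96], [-0.0, 0.96, -0.281], [-1.0, -0.0, -0.0]]
contact_force: [0.7, 3.2, 4.1]
opening: -0.0001
[0.65446477 3.2052411  4.05792423] [-0.2  0.8  0.5]
[ -0.2 -19.    3.3]
[-5.3  0.3]
[-10.5   0.9]
[-15.7   1.7]
[-20.9   2.8]
```

View pics/scene6.png

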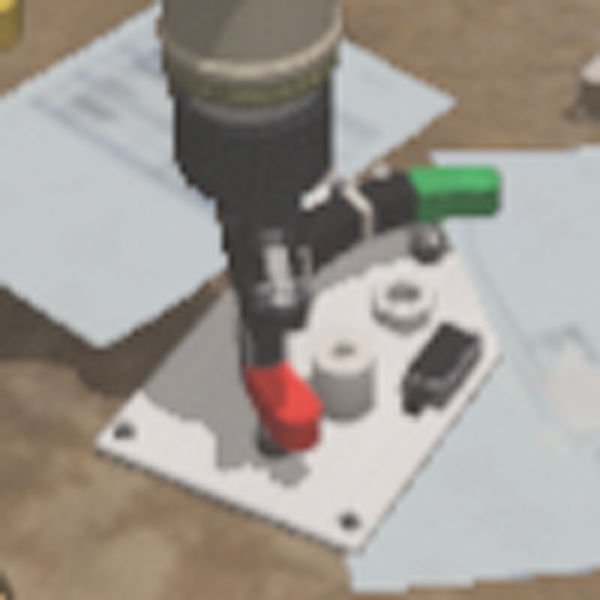

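```bash
python3 -m inch '[-1,0,-5.3,0.3,0,0,0, -1,0,-10.5,1,0,0,0, -1,0,-15.7,1.8,0,0,0, -1,0,-20.9,2.9,0,0,0,-1,0,-20.9,2.9,0,0,0,-1,0,-20.9,2.9,0,0,0]'; python3 -c "
from h import *
s=r.read_state();print(s['contact_force'],shift(arc(55,.0652)))
im=r.read_camera('scene')[:,:,::-1]
im=np.ascontiguousarray(im[150:250,260:360])
cv2.imwrite(f'pics/scene7.png',cv2.resize(im,None,fx=6,fy=6,interpolation=cv2.INTER_CUBIC))
"
```

```text
time: 8.05
position: [0.5021, -0.0159, 0.065]
ee_rot: [[-0.001, 0.283, 0.959], [-0.001, 0.959, -0.283], [-1.0, -0.001, -0.0]]
contact_force: [-0.0, -3.1, 4.9]
opening: 0.0003
[-0.02468347 -3.13523162  4.92737567] [-0.2  1.6  0.1]
```

View pics/scene7.png

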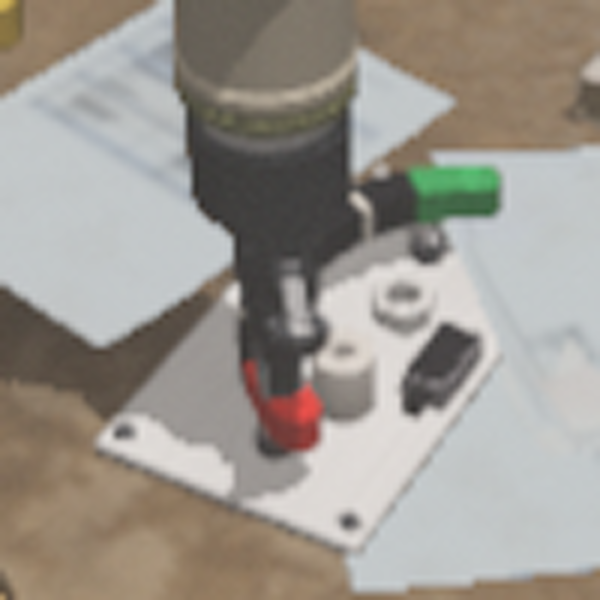

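The fingertip is on the middle of the red (about 285,385) with the rail part-way down. Next I lift straight up and retreat.

```bash
python3 -m inch '[-1,-6,0,0,0,0,0, -1,-20,0,0,0,0,0, -1,-45,0,0,0,0,0, -1,-80,0,0,0,0,0, -1,-120,0,0,0,0,0, -1,-150,20,0,0,0,0, -1,-160,60,0,0,0,0, -1,-160,105,0,0,0,0]'; python3 -m inch '[-1,0,45,0,0,0,0, -1,0,90,0,0,0,0, -1,0,135,0,0,0,0, -1,0,180,0,0,0,0, -1,0,220,0,0,0,0, -1,0,220,0,0,0,0, -1,0,220,0,0,0,0, -1,0,220,0,0,0,0]';  python3 -c "
from h import *
for n in('top','scene'):
    im=r.read_camera(n)[:,:,::-1]; cv2.imwrite(f'pics/{n}_end.png',im)
    a=np.ascontiguousarray(im[165:250,265:355])
    cv2.imwrite(f'pics/{n}8.png',cv2.resize(a,None,fx=6,fy=6,interpolation=cv2.INTER_CUBIC))
s=r.read_state();print(s['contact_force'],s['position'])
"
```

```text
time: 8.9
position: [0.5325, 0.0865, 0.2276]
ee_rot: [[0.003, 0.283, 0.959], [0.0, 0.959, -0.283], [-1.0, 0.001, 0.003]]
contact_force: [0.8, -0.1, 0.1]
opening: 0.0002
time: 9.7
position: [0.5933, 0.2959, 0.2249]
ee_rot: [[-0.001, 0.282, 0.959], [-0.001, 0.959, -0.282], [-1.0, -0.001, -0.0]]
contact_force: [0.5, -0.1, 0.5]
opening: 0.0001
[ 0.54431701 -0.19204462  1.1292425 ] [0.593572   0.29560522 0.22518091]
```

View pics/top8.png

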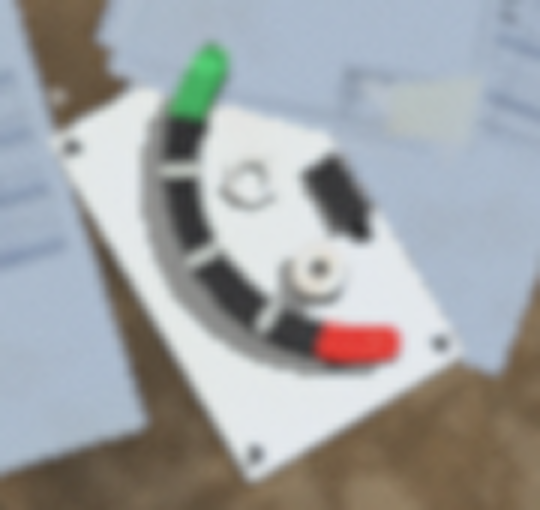

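View pics/scene8.png

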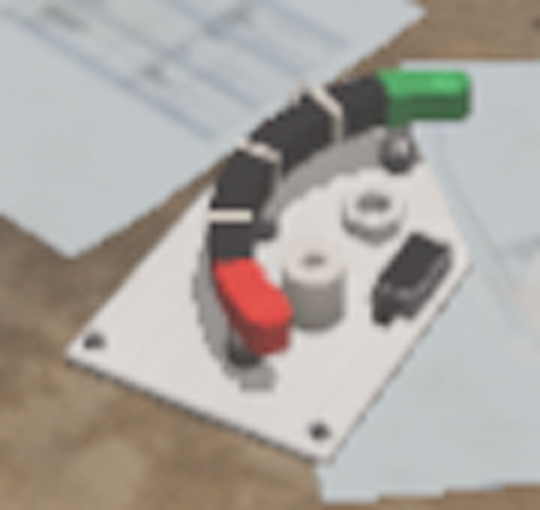

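View pics/scene_end.png

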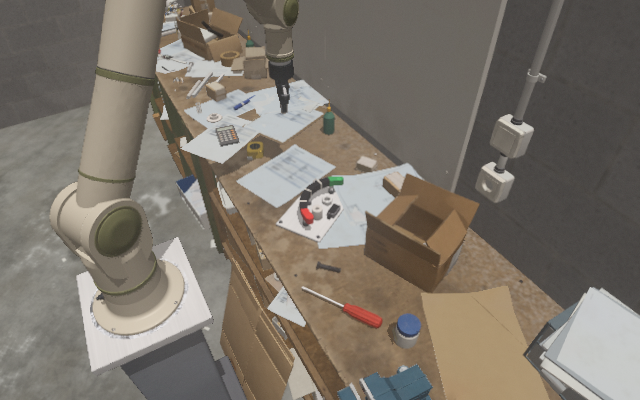

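The rail is back up and looks as it did in the first pictures. The nut, roller and loose parts are where they were, and the hand is clear.

```bash
python3 -c "
from h import *
print(r.job_done())"
```

```text
the job is handed in; nothing more can be done
None
```

I pressed the green end with the shut fingertips and slid them along the arc over all three white bands to the red end in one unbroken contact. I then lifted straight up, moved the hand clear and handed the job in at about 9.8 s.

- **Press depth:** at every reading after the initial press, the fingertip stood 4.4–5.0 mm below the rail's rest height. The upward force was 3.5–4.9 N, so the rail stayed well short of its 10 mm stop. I only have readings between moves, not during them.
- **Tracking:** my measured points stayed within about 2 mm of the planned arc. The finish was about 1 to 2 mm past the middle of the red, along the rail.
- **Final pictures:** the rail is back at rest height, and the nut, roller, bolt, screwdriver, jar and tape measure look unmoved. The robot is touching nothing.
- **Disagreement:** the two cameras placed the rail about 2–4 mm apart, and the fingertip looked about 1 pixel off in the scene view. I relied mainly on the top view, and the scene pictures taken along the way showed the fingertip on the rail.

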